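# Make up the grinder kit and the vice kit

### The arm

A 7-joint arm with a two-finger parallel gripper is mounted at the origin on the work surface. World frame = base frame: x ahead of the robot, y to its left, z up, the work surface at z = 0. Lengths are in m, angles in rad, forces in N, time in s.
With the tool pointing down it reaches from about 0.35 to 0.9 m from the base axis. Payload 7.2 kg.
Tool frame: the origin (TCP) lies where the fingers leave the gripper's body, on its centre line; the fingertips stand 80 mm ahead of it and the grasp point (between the pads) lies 61 mm ahead of it; x points along the fingers, y is the direction in which the jaws open and shut, and the axes are right-handed (so a half turn about x gives the same grasp; the last joint's range is limited). The gripper opens to 88 mm and grips with 3 to 60 N. Pads are 20 mm wide; open, the fingers measure 115 mm over their backs; the gripper's body (75 mm by 178 mm) begins 61 mm behind the grasp point.
Start: joints at [-1.305, 0.411, -0.013, 1.596, 0.006, 1.134, -0.082], TCP at [0.205, 0.591, 0.303] pointing down, gripper open.
Joint ranges: [-2.95, 2.95], [-0.29, 1.99], [-1.47, 1.44], [0.14, 2.54], [-1.03, 4.17], [0.13, 1.85], [-2.86, 2.86]. Speed limits (rad/s): [2.39, 2.39, 3.01, 3.01, 3.14, 3.14, 3.14].

### API

Orientations are given as a rotation vector (axis times angle).
In Python, from station import read_state, optics, order gives the robot as it stands.
- The arm moves only by the tool send_rows, never from a script. Its argument "plan" is a list of rows, each a list of 3 entries, a list of its own where there are three numbers: the opening in per cent of the stroke, from 0 (shut) to 100 (fully open), then the shift along the tool's x, y, z in mm, then the turn about the tool's x in degrees. In form: [[grip, [dx, dy, dz], roll], ...]. A call has exactly 5 rows; each row is the pose to reach, as a shift and turn from the pose commanded when the call began, along the tool's axes at that moment; what a row does not reach only later rows make up. A row lasts 1/8 s, in which the tool goes at most 62.5 mm and 10.7 degrees, less where a joint would pass 70% of its speed; a pose out of reach is approached as far as the arm can. A call with a gripper value outside its range is refused whole. The fingers move at their own pace and stop on an object; "newtons" is the grip in N (left out, the last holds). Time passes only in rows, so rows that repeat a pose let the fingers close, or fill a call up. It gives the time, the measured TCP pose, the force and the opening at its end, in the units of the state.
- read_state(): the state, without advancing time (a new reading comes with each control period).
- optics.camera(name): name is "scene" or "top"; returns (picture, depth): 420x560x3 uint8, blue, green, red; 420x560 float32, m along the optical axis (not along the pixel's ray), 0 where there is no reading.
- optics.get_calibration(name): a dict with "fx", "fy", "cx", "cy" (pixels), "dist_coeffs" ([k1, k2, p1, p2, k3] as OpenCV has them; the pictures are not rectified), "R" (3x3) and "t" (3): a world point X has camera coordinates R X + t. Camera axes: x right, y down, z forward; pixel columns grow to the right and rows downward; lengths in m; the calibration is good to about 2 mm. A picture is of the moment at which its call begins. get_calibration takes no time and is no camera call.
- order.hand_in(): hands the job in, once; it reports no verdict.
The state is a dict: "t": time; "joint_positions": joint angles; "joint_vel": joint speeds; "joint_torque": joint torques, N m; "ee_pos": TCP position; "orientation": TCP orientation; "ft_force": force on the tool from outside, world axes, zero at the start; "wrist_torque": the same for the moment, N m; "gripper_width": finger opening in m.
Only numpy, scipy, OpenCV 4.12 (cv2) and the standard library are available. Lean on these libraries where they do the work, as an engineer would, in place of code of your own. Each camera call takes 0.05 s, during which the arm holds its last target.

### The job

Make up two repair kits from the loose hardware on the bench. The grinder kit goes in the wooden tray with three compartments: the grinding wheel in the wide compartment, and the stepped flange and the large hex nut in the two narrow ones, one in each, either way round. The vice kit goes in the metal tray with two compartments: the jaw plate in one and the square nut in the other; everything lies flat on the tray floor, the same way up as it lay on the bench, and the small hex nut and the wing nut stay where they are.

Things in the scene. Friction and masses are not known exactly. Their poses are not given: they have to be found in the camera images.
- wood_tray: Plywood tray with darker wooden rims, fixed, 130 (x) x 230 (y) mm, yaw within 0.13 rad, left or right. Origin: centre of underside, z up. Floor 5 mm thick; walls and partitions 4 mm thick, tops 15 mm above the bench. Three compartments side by side, each 122 mm long in x, centred on x=0: wide one y=-111 to -29 mm (centre -70), narrow ones y=-25 to 41 (centre 8) and 45 to 111 (centre 78).
- metal_tray: Grey sheet-metal tray with bright rims, fixed, 130 (x) x 230 (y) mm, yaw within 0.13 rad, on the other side. Origin: centre of underside, z up. Floor 5 mm thick; walls and partition 4 mm thick, tops 15 mm above the bench. Two equal compartments side by side, each 122 mm long in x, centred on x=0: y=-111 to -2 mm (centre -56.5) and y=2 to 111 (centre 56.5).
- wheel: Small grey grinding wheel lying flat: disc 58 mm in diameter, 22 mm high, with a 14 mm bore. Origin at the centre of its underside, z up. About 0.1 kg.
- flange: Steel stepped wheel flange, hub up: round base 46 mm in diameter and 8 mm thick, on it a round hub 28 mm in diameter whose top is 28 mm above the underside; no bore. Origin at the centre of its underside, z up. About 0.15 kg.
- hex_nut: Large steel hex nut lying flat: 38 mm across flats (44 mm across corners), 20 mm high, 22 mm hole. Origin at the centre of its underside, z up; its own x axis points square out of one flat, so the flats face 0, 60, 120 ... degrees from x. About 0.12 kg.
- square_nut: Steel square nut lying flat: 36 by 36 mm, 18 mm high, 18 mm square hole; x and y axes point square out of its sides. Origin at the centre of its underside, z up. About 0.12 kg.
- jaw_plate: Dark steel vice jaw plate lying flat: bar 76 mm long (its x), 26 mm wide (its y), 18 mm high, with two 10 mm holes through it from above. Origin at the centre of its underside, z up. About 0.25 kg.
- small_nut: Small steel hex nut, 22 mm across flats, 12 mm high, 12 mm hole; belongs to no kit. Origin at the centre of its underside.
- wing_nut: Brass wing nut: round middle 22 mm in diameter, 18 mm high, two thin wings spanning 60 mm along its x; belongs to no kit. Origin at the centre of its underside.
Not all that is in view belongs to the job. What is shaped like the flange but black or orange is not meant. Leave any pink look-alike of the wheel alone.

How it is judged:
At the end, for the whole second after the job is handed in: Wheel in the wide, flange and large hex nut one each in the narrow compartments of the wooden tray; jaw plate and square nut one each in the metal tray's; all at rest, same way up, flat on the floor (within 4 mm, 0.1 rad); small nut and wing nut within 30 mm of their starts (x of wheel in the frame of wood_tray between -0.05 and 0.05 m and z of wheel in the frame of wood_tray between 0.002 and 0.009 m and angle between each of wheel, flange, hex_nut, jaw_plate, square_nut's own z axis and vertical below 0.1 rad and linear speed of each of wheel, flange, hex_nut, jaw_plate, square_nut below 0.02 m/s and angular speed of each of wheel, flange, hex_nut, jaw_plate, square_nut below 0.2 rad/s and x of flange in the frame of wood_tray between -0.05 and 0.05 m and z of flange in the frame of wood_tray between 0.002 and 0.009 m and x of hex_nut in the frame of wood_tray between -0.05 and 0.05 m and z of hex_nut in the frame of wood_tray between 0.002 and 0.009 m and x of jaw_plate in the frame of metal_tray between -0.05 and 0.05 m and z of jaw_plate in the frame of metal_tray between 0.002 and 0.009 m and x of square_nut in the frame of metal_tray between -0.05 and 0.05 m and z of square_nut in the frame of metal_tray between 0.002 and 0.009 m and y of wheel in the frame of wood_tray between -0.086 and -0.054 m and ((y of flange in the frame of wood_tray between -0.01 and 0.026 m and y of hex_nut in the frame of wood_tray between 0.06 and 0.096 m) or (y of flange in the frame of wood_tray between 0.06 and 0.096 m and y of hex_nut in the frame of wood_tray between -0.01 and 0.026 m)) and ((y of jaw_plate in the frame of metal_tray between -0.1 and -0.012 m and y of square_nut in the frame of metal_tray between 0.012 and 0.1 m) or (y of jaw_plate in the frame of metal_tray between 0.012 and 0.1 m and y of square_nut in the frame of metal_tray between -0.1 and -0.012 m)) and distance of each of small_nut, wing_nut from where it was at the start of the episode below 0.03 m); the robot touches nothing.
It also fails if it takes over 115 s, if anything falls off the work surface, if the arm or the gripper's body presses on something with over 40 N, if the wrist force passes 120 N, or if a joint passes its speed limit or range.

## Working session

There is one attempt and no reset: what is moved stays moved. The work goes in short steps, Python scripts to look and compute and a tool call to move; the robot and the scene stay as the last step left them, time stands still between calls to the robot, and variables do not carry over. Pictures are saved under pics/ and viewed, and the job is handed in when it is done.

Besides the shell and the picture viewer there is one more tool, called after "Call:" in YAML: its name, and indented under it one key for each argument. send_rows: Moves the arm, as the interface text tells. Its arguments: {"type":"object","properties":{"plan":{"type":"array","items":{"type":"array"}},"newtons":{"type":"number"}},"required":["plan"]}

```bash
mkdir -p pics; ls; python3 - <<'E'
from station import read_state, optics, order
import cv2,numpy as np
for n in("scene","top"):
    p,d=optics.camera(n); cv2.imwrite(f"pics/{n}0.png",p); np.savez(f"{n}0.npz",p=p,d=d); print(n,optics.get_calibration(n))
s=read_state();print(s)
E
```

```text
pics
scene {'fx': 395.17495692969214, 'fy': 395.17495692969214, 'cx': 281.0005174617178, 'cy': 213.6959236026582, 'dist_coeffs': array([-0.00598264,  0.        ,  0.        ,  0.        ,  0.        ]), 'R': array([[ 0.89572914,  0.44454581,  0.0069528 ],
       [ 0.34443096, -0.68394632, -0.64310555],
       [-0.28113453,  0.57844314, -0.76574598]]), 't': array([-0.53920198, -0.15465398,  1.08230692])}
top {'fx': 423.50030878098545, 'fy': 423.50030878098545, 'cx': 280.90055064459057, 'cy': 213.269770970783, 'dist_coeffs': array([0.01590859, 0.        , 0.        , 0.        , 0.        ]), 'R': array([[ 1.41577615e-02, -9.99896947e-01,  2.37783058e-03],
       [-9.90882499e-01, -1.43486972e-02, -1.33962635e-01],
       [ 1.33982949e-01, -4.59539671e-04, -9.90983531e-01]]), 't': array([0.00870115, 0.57072455, 1.11001712])}
{'t': 0.1, 'joint_positions': array([-1.3051904 ,  0.41179906, -0.0127307 ,  1.59692502,  0.00559021,
        1.13429652, -0.08217794]), 'joint_vel': array([ 0.00084636, -0.0007873 ,  0.00146688, -0.00218537,  0.00111569,
        0.00055705,  0.00056066]), 'joint_torque': array([ 3.10444171e-03, -5.89092922e+01,  6.43851142e-01, -2.91702712e+01,
       -5.39253408e-02,  1.44406117e-02,  7.31001956e-05]), 'ee_pos': array([0.20468422, 0.59018741, 0.30192045]), 'orientation': array([ 0.26081809,  1.55503298, -0.26300101]), 'ft_force': array([-0.0403966 , -0.38640325,  0.9729608 ]), 'wrist_torque': array([ 0.01660764, -0.06338458,  0.03744368]), 'gripper_width': 0.08752241954630903}
```

View pics/top0.png

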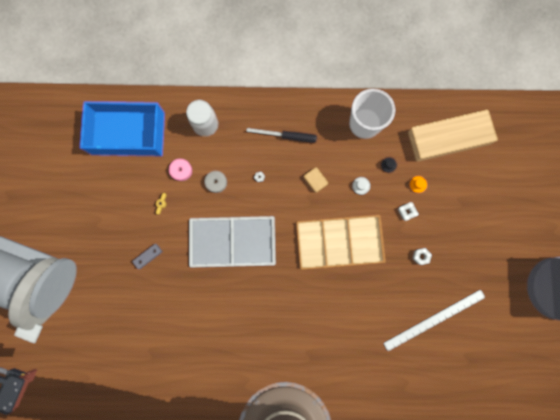

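View pics/scene0.png

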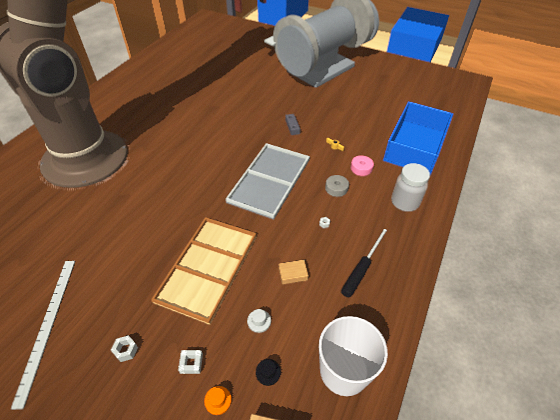

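Candidates in the top view:
- **Wheel:** grey disc at (215,181), pink look-alike at (180,170).
- **Flange:** steel at (361,185), black at (388,165), orange at (418,184).
- **Large hex nut:** (422,256), small nut at (259,177).
- **Square nut:** (408,211).
- **Jaw plate:** dark bar at (146,257).
- **Wing nut:** (161,203).

By the description I choose the grey wheel and the steel flange. Next is a close crop to check.

```bash
python3 - <<'E'
import numpy as np,cv2
p=np.load("top0.npz")["p"]
c=p[140:275,125:445]
cv2.imwrite("pics/crop0.png",cv2.resize(c,None,fx=2.5,fy=2.5,interpolation=cv2.INTER_CUBIC))
h=cv2.cvtColor(p,cv2.COLOR_BGR2HSV)
for n,(u,v) in dict(wheel=(208,181),flange=(361,182),hex=(415,256),sq=(402,214),jaw=(146,256),bench=(300,280),wt=(365,240),mt=(250,240),rim=(190,240),wrim=(382,240)).items(): print(n,h[v,u],p[v,u])
E
```

```text
wheel [ 27  13 178] [169 177 178]
flange [ 66   5 235] [231 235 230]
hex [ 54   6 204] [199 204 200]
sq [ 48   7 179] [174 179 176]
jaw [123  16 140] [140 131 132]
bench [ 13 153 143] [ 57  93 143]
wt [ 20  73 255] [182 231 255]
mt [101  11 191] [191 188 183]
rim [ 53   5 202] [198 202 199]
wrim [ 15 147 186] [ 79 132 186]
```

View pics/crop0.png

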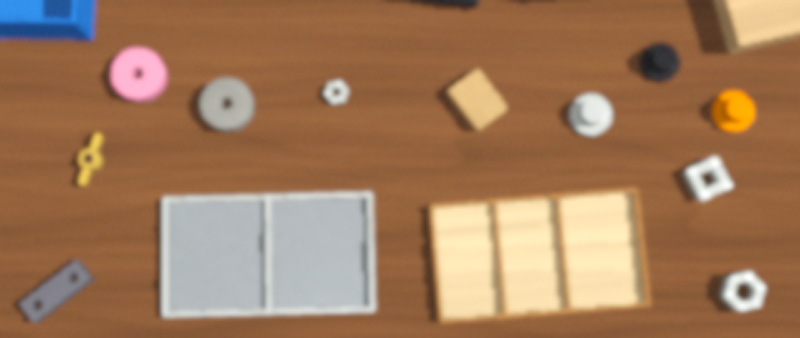

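The crop confirms them: the grey wheel with its bore at crop (227,103), the bright steel flange at (590,115), the square nut at (709,178), the hex nut at (743,291) and the jaw plate at (55,290). The wide wooden compartment is on the right, the tray's -y side.

```bash
cat > h.py <<'E'
import numpy as np,cv2
from station import read_state,optics,order
from scipy.spatial.transform import Rotation as Ro
def cal(n):
    c=optics.get_calibration(n);K=np.array([[c['fx'],0,c['cx']],[0,c['fy'],c['cy']],[0,0,1]]);return K,np.array(c['dist_coeffs']),np.array(c['R']),np.array(c['t'])
def ray(n,uv,z):
    K,D,R,t=cal(n);q=cv2.undistortPoints(np.float64(uv).reshape(-1,1,2),K,D).reshape(-1,2)
    d=np.c_[q,np.ones(len(q))]@R;C=-R.T@t
    return (C+d*((z-C[2])/d[:,2])[:,None])[:,:2]
def pix(n,X):
    K,D,R,t=cal(n);return cv2.projectPoints(np.float64(X).reshape(-1,1,3),cv2.Rodrigues(R)[0],t,K,D)[0].reshape(-1,2)
def blob(n,p,uv,r=26,k=4,mode='grey'):
    u,v=map(int,np.round(uv));a=max(v-r,0);b=max(u-r,0);c=p[a:v+r,b:u+r]
    c=cv2.resize(c,None,fx=k,fy=k,interpolation=cv2.INTER_CUBIC);h=cv2.cvtColor(c,cv2.COLOR_BGR2HSV)
    m=(h[...,1]<75).astype(np.uint8) if mode=='grey' else (((h[...,1]<120)&(h[...,2]>190)).astype(np.uint8))
    cs,_=cv2.findContours(m,cv2.RETR_EXTERNAL,cv2.CHAIN_APPROX_NONE)
    cs=max(cs,key=cv2.contourArea).reshape(-1,2)
    return (cs+.5)/k-.5+[b,a]
E
cat > m.py <<'E'
from h import *
O=dict(wheel=((215,181),.011),flange=((361,185),.004),hex=((422,256),.010),sq=((408,211),.009),jaw=((146,257),.009))
P={n:np.load(n+"0.npz")["p"] for n in("top","scene")}
S=dict(wheel=(337,186),flange=(259,321),hex=(124,348),sq=(190,361),jaw=(293,124))
for o,(uv,z) in O.items():
    for n,g in(("top",uv),("scene",S[o])):
        c=blob(n,P[n],g,30 if n=="scene" else 26); w=ray(n,c,z)*1000
        r=cv2.minAreaRect(cv2.convexHull(w.astype(np.float32)))
        M=cv2.moments(cv2.convexHull(w.astype(np.float32)))
        print(o,n,np.round(r[0],1),np.round(r[1],1),round(r[2],1),'cen',round(M['m10']/M['m00'],1),round(M['m01']/M['m00'],1))
for o,uv,mo in(("metal",(250,240),'grey'),("wood",(340,242),'w')):
    c=blob("top",P["top"],uv,60,mode=mo)
    for z in(.015,):
        w=ray("top",c,z)*1000;r=cv2.minAreaRect(w.astype(np.float32));print(o,z,np.round(r[0],1),np.round(r[1],1),round(r[2],2))
C=[-cal(n)[2].T@cal(n)[3] for n in P];print(C)
E
python3 m.py
```

```text
wheel top [661.8 202.2] [63.7 62.2] 43.0 cen 662.0 202.4
wheel scene [659.9 202.1] [58.1 76.7] 16.1 cen 659.5 202.1
flange top [ 657.8 -207.4] [50.6 53. ] 45.5 cen 657.8 -207.4
flange scene [ 655.  -206.3] [48.1 48. ] 82.4 cen 655.2 -205.9
hex top [ 461.1 -371. ] [50.9 48.9] 44.4 cen 461.6 -370.8
hex scene [ 459.6 -368.3] [39.9 54.8] 74.0 cen 459.4 -368.5
sq top [ 585.9 -335.7] [45.  49.2] 25.4 cen 586.0 -336.0
sq scene [ 582.8 -333.6] [42.1 43.2] 27.6 cen 582.7 -333.6
jaw top [450.9 382.5] [32.8 82.6] 38.9 cen 451.0 382.4
jaw scene [469.2 268.6] [103.6  44.3] 26.8 cen 459.1 256.3
metal 0.015 [494.7 148.7] [137.3 234.6] 2.27
wood 0.015 [ 504.  -210.9] [126.5  80.1] 5.06
[array([0.41667441, 0.01739951, 1.17644376]), array([ 0.84052039, -0.49212805,  0.73306231])]
```

```bash
cat > m2.py <<'E'
from h import *
P={n:np.load(n+"0.npz")["p"] for n in("top","scene")}
def floors(n,seeds,z,mode,r=60):
    for g in seeds:
        c=P[n];k=4;u,v=g;a,b=max(v-r,0),u-r
        q=cv2.resize(c[a:v+r,b:u+r],None,fx=k,fy=k,interpolation=cv2.INTER_CUBIC);h=cv2.cvtColor(q,cv2.COLOR_BGR2HSV).astype(int)
        if mode=='w': m=(h[...,1]<115)&(h[...,2]>200)
        else: m=(h[...,1]<60)&(h[...,2]<196)
        m=m.astype(np.uint8);_,L=cv2.connectedComponents(m,connectivity=4);l=L[(v-a)*k,(u-b)*k]
        cs=max(cv2.findContours((L==l).astype(np.uint8),0,1)[0],key=cv2.contourArea).reshape(-1,2)
        w=ray(n,(cs+.5)/k-.5+[b,a],z)*1000;R=cv2.minAreaRect(w.astype(np.float32));print(n,np.round(R[0],1),np.round(R[1],1),round(R[2],2))
floors("top",[(311,243),(337,242),(364,240)],.005,'w')
floors("top",[(212,242),(253,242)],.005,'m')
floors("scene",[(225,238),(203,262),(180,290)],.005,'w')
for n,uv in(("top",(422,256)),("scene",(124,348))):
    w=ray(n,blob(n,P[n],uv,30),.010 if n=='scene' else .01)*1000
    hull=cv2.convexHull(w.astype(np.float32)).reshape(-1,2);e=np.roll(hull,-1,0)-hull
    a=np.arctan2(e[:,1],e[:,0]);L=np.hypot(*e.T);print(n,'hex edge dir mod60',np.degrees(np.angle((L*np.exp(6j*a)).sum()))/6)
    ap=cv2.approxPolyDP(hull,4,True).reshape(-1,2);print(np.round(ap))
for n,uvs in(("top",[(215,181),(361,185),(422,256),(408,211),(146,257)]),("scene",[(337,186),(259,321),(124,348),(190,361),(293,124)])):
    q=[cv2.resize(P[n][v-22:v+22,u-22:u+22],(260,260),interpolation=cv2.INTER_CUBIC) for u,v in uvs];cv2.imwrite(f"pics/obj_{n}.png",np.vstack([np.hstack(q[:3]),np.hstack(q[3:]+[q[0]*0])]))
E
python3 m2.py
```

```text
top [490.8 -67. ] [126.5  64.5] 5.38
top [ 497.2 -135.1] [126.   63.3] 5.74
top [ 504.9 -213.6] [126.9  78. ] 5.11
top [493.5 206.7] [122.5 107.4] 2.26
top [498.4  92. ] [122.6 107.6] 1.67
scene [487.2 -66. ] [117.   58.6] 5.75
scene [ 493.7 -136. ] [117.   58.8] 5.51
scene [ 501.  -213.2] [117.7  74.8] 5.11
top hex edge dir mod60 -16.196413
[[ 485. -382.]
 [ 475. -349.]
 [ 455. -344.]
 [ 443. -355.]
 [ 438. -373.]
 [ 445. -391.]
 [ 467. -398.]]
scene hex edge dir mod60 -16.27944
[[ 447. -346.]
 [ 433. -362.]
 [ 438. -382.]
 [ 472. -390.]
 [ 486. -376.]
 [ 481. -356.]]
```

View pics/obj_top.png

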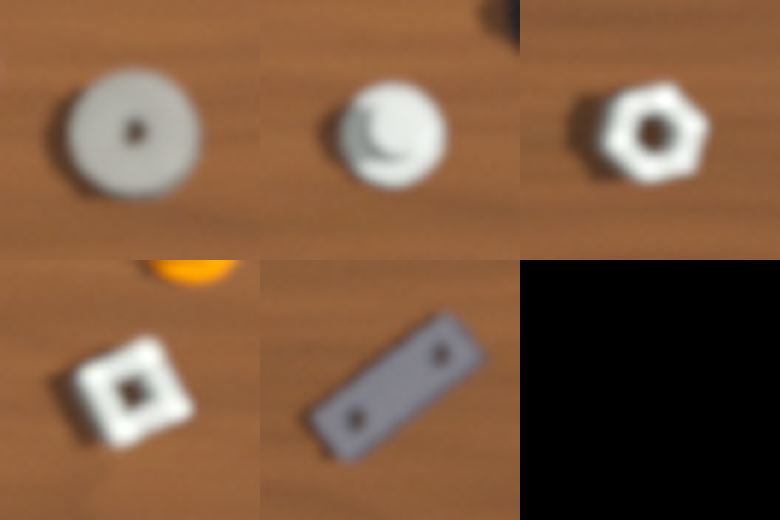

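View pics/obj_scene.png

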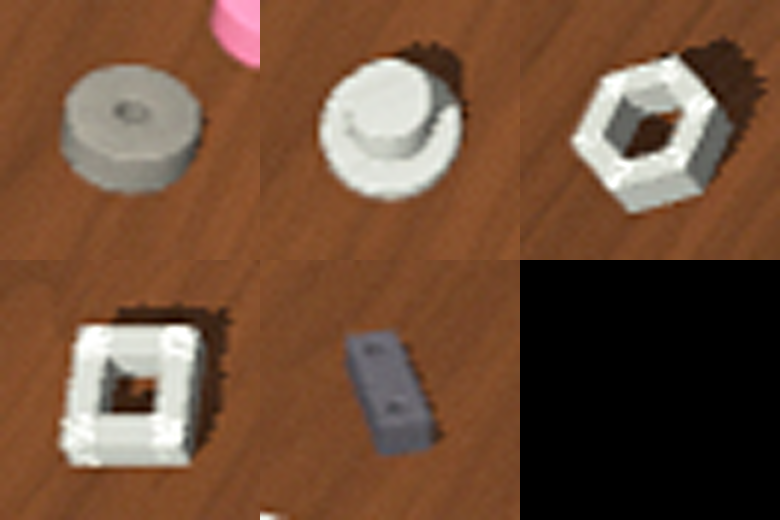

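```bash
cat >> h.py <<'E'
def go(x,y,z,yaw):
    "shift (mm, tool axes) and roll (deg) from current pose so that tool y lies along yaw (mod 180) "
    s=read_state();R=Ro.from_rotvec(s['orientation']).as_matrix()
    d=R.T@(np.array([x,y,z])-s['ee_pos'])*1000
    cur=np.degrees(np.arctan2(R[1,1],R[0,1]))
    r=-(yaw-cur); r1=(r+90)%180-90
    print('shift',np.round(d,1),'roll',round(r1,1),'j7',round(s['joint_positions'][6],2),'pos',np.round(s['ee_pos'],4),'w',round(s['gripper_width'],4),'F',np.round(s['ft_force'],1),'t',round(s['t'],2))
E
python3 - <<'E'
from h import *
s=read_state();R=Ro.from_rotvec(s['orientation']).as_matrix();print(R.round(3))
d=np.load("top0.npz")["d"];K,D,Rc,t=cal("top");C=-Rc.T@t
for nm,(a,b,c,e) in dict(bucket=(345,85,400,140),jar=(180,95,222,140),grinder=(0,235,80,345),block=(300,165,330,195),blue=(75,95,170,160),flange=(350,172,375,200)).items():
    v,u=np.mgrid[b:e,a:c];z=d[b:e,a:c].ravel();q=cv2.undistortPoints(np.c_[u.ravel(),v.ravel()].astype(float).reshape(-1,1,2),K,D).reshape(-1,2)
    X=(np.c_[q,np.ones(len(q))]*z[:,None]-t)@Rc; X=X[(z>0)&(X[:,2]>.012)]
    print(nm,X.min(0).round(3),X.max(0).round(3))
go(.66,.202,.2,-45)
go(.45,.383,.2,38.9)
E
```

```text
[[-0.     0.328  0.945]
 [-0.001  0.945 -0.328]
 [-1.    -0.001  0.   ]]
bucket [ 0.784 -0.276  0.012] [ 0.895 -0.166  0.117]
jar [0.793 0.204 0.012] [0.861 0.272 0.105]
grinder [0.239 0.532 0.012] [0.498 0.78  0.22 ]
block [ 0.636 -0.11   0.013] [ 0.703 -0.046  0.025]
blue [0.733 0.357 0.012] [0.868 0.558 0.075]
flange [ 0.637 -0.218  0.013] [ 0.674 -0.192  0.032]
shift [ 102.3 -217.5  557.3] roll -64.1 j7 -0.08 pos [0.2047 0.5902 0.3019] w 0.0875 F [-0.  -0.4  1. ] t 0.1
shift [ 102.1 -115.3  299.6] roll 32.0 j7 -0.08 pos [0.2047 0.5902 0.3019] w 0.0875 F [-0.  -0.4  1. ] t 0.1
```

Start with the jaw plate. I go up and away from the grinder first.

Call:
send_rows:
  plan:
    - [100, [-20, -60, 0], 0]
    - [100, [-20, -115, 20], 8]
    - [100, [0, -115, 80], 16]
    - [100, [40, -115, 140], 26]
    - [100, [60, -115, 200], 32]
  newtons: 30

```text
t: 0.72
ee_pos: [0.3472, 0.4188, 0.2452]
orientation: [0.698, 1.456, -0.699]
ft_force: [-0.5, 0.8, 0.8]
gripper_width: 0.0876
```

```bash
python3 -c "
from h import *
go(.45,.383,.14,38.9)"
```

```text
shift [105.2  58.   92.2] roll -0.2 j7 -0.23 pos [0.3472 0.4188 0.2452] w 0.0876 F [-0.5  0.8  0.8] t 0.72
```

Call:
send_rows:
  plan:
    - [100, [30, 20, 35], 0]
    - [100, [70, 45, 70], 0]
    - [100, [105, 58, 92], 0]
    - [100, [105, 58, 92], 0]
    - [100, [105, 58, 92], 0]

```text
t: 1.35
ee_pos: [0.4487, 0.3851, 0.142]
orientation: [0.696, 1.457, -0.696]
ft_force: [-0.1, -0.2, -0.1]
gripper_width: 0.0877
```

```bash
python3 - <<'E'
from h import *
for n in("scene","top"):
    p,d=optics.camera(n); cv2.imwrite(f"pics/{n}1.png",p)
    if n=="scene": u,v=292,110;cv2.imwrite("pics/jawc.png",cv2.resize(p[v-70:v+50,u-70:u+70],None,fx=5,fy=5,interpolation=cv2.INTER_CUBIC))
go(.45,.383,.084,38.9)
E
```

```text
shift [58.9 -0.9  3.1] roll 0.1 j7 -0.0 pos [0.4487 0.3858 0.1429] w 0.0876 F [-0.2 -0.5  0.5] t 1.45
```

View pics/jawc.png

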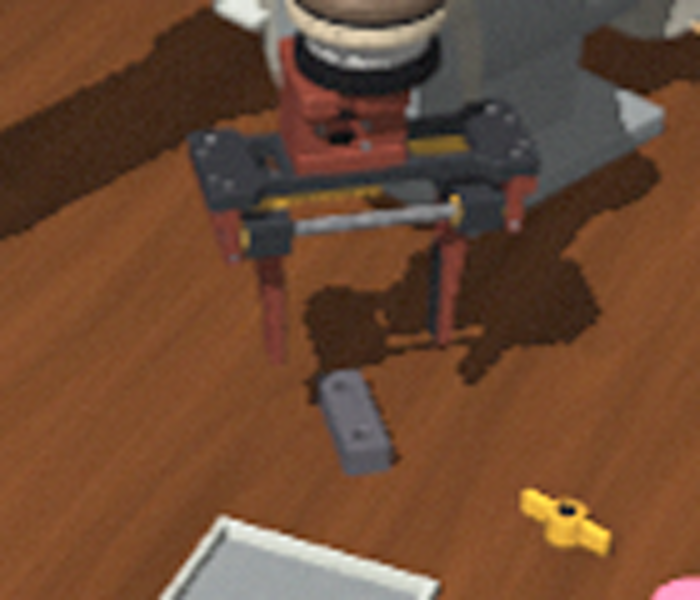

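View pics/top1.png

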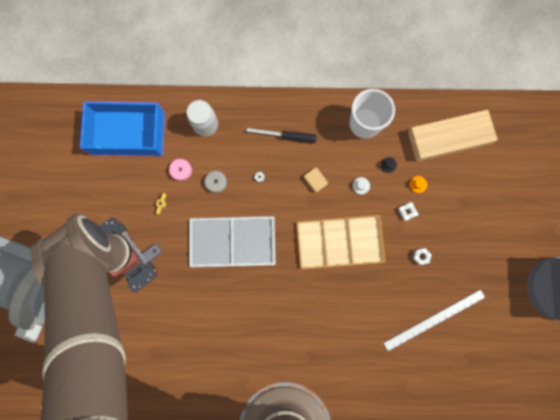

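```bash
python3 - <<'E'
from h import *
s=read_state();R=Ro.from_rotvec(s['orientation']).as_matrix();p=s['ee_pos']
for n in("scene","top"):
    q=np.array([p+R@[.08,a,0] for a in(-.044,.044)]+[[.45,.383,.018]])
    print(n,pix(n,q).round(1))
img=cv2.imread("pics/scene1.png")
E
python3 - <<'E'
import cv2
p=cv2.imread("pics/top1.png");cv2.imwrite("pics/tc.png",cv2.resize(p[205:305,80:200],None,fx=6,fy=6,interpolation=cv2.INTER_CUBIC))
E
```

```text
scene [[278.1 109.3]
 [308.  105.4]
 [292.6 120.9]]
top [[148.8 269.6]
 [129.  243. ]
 [145.5 256.3]]
```

View pics/tc.png

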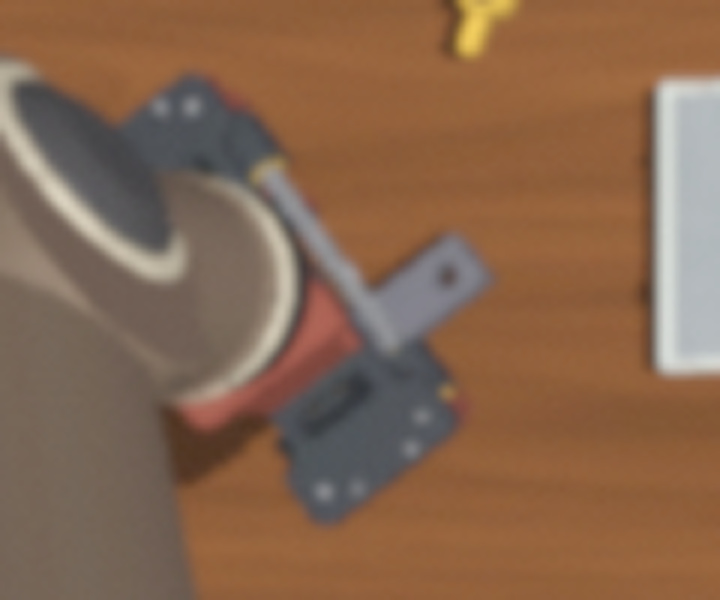

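Call:
send_rows:
  plan:
    - [100, [20, -1, 2], 0]
    - [100, [40, -1, 2], 0]
    - [100, [57, -1, 2], 0]
    - [100, [57, -1, 2], 0]
    - [100, [57, -1, 2], 0]

```text
t: 2.08
ee_pos: [0.45, 0.3827, 0.0852]
orientation: [0.697, 1.456, -0.695]
ft_force: [-0.2, -0.2, 0.0]
gripper_width: 0.0879
```

Call:
send_rows:
  plan:
    - [0, [0, 0, 0], 0]
    - [0, [0, 0, 0], 0]
    - [0, [0, 0, 0], 0]
    - [0, [0, 0, 0], 0]
    - [0, [0, 0, 0], 0]
  newtons: 30

```text
t: 2.7
ee_pos: [0.4499, 0.3822, 0.0844]
orientation: [0.697, 1.456, -0.697]
ft_force: [-0.1, -0.4, -0.2]
gripper_width: 0.0413
```

Call:
send_rows:
  plan:
    - [0, [0, 0, 0], 0]
    - [0, [0, 0, 0], 0]
    - [0, [0, 0, 0], 0]
    - [0, [-20, 0, 0], 0]
    - [0, [-60, 0, 0], 0]

```text
t: 3.32
ee_pos: [0.4488, 0.3812, 0.1431]
orientation: [0.693, 1.458, -0.7]
ft_force: [-0.1, 0.4, -2.7]
gripper_width: 0.0259
```

```bash
python3 - <<'E'
from h import *
# trays from floor rects (mean of views, walls): compute centres
yw=np.radians(5.3);ym=np.radians(2.0)
Rm=lambda a:np.array([[np.cos(a),-np.sin(a)],[np.sin(a),np.cos(a)]])
for c,l in(((490.8,-67.),78),((497.2,-135.1),8),((504.9,-213.6),-70),((487.2,-66),78),((493.7,-136),8),((501,-213.2),-70)): print('wood',(np.array(c)-Rm(yw)@[0,l]).round(1))
for c,l in(((493.5,206.7),56.5),((498.4,92),-56.5)): print('metal',(np.array(c)-Rm(ym)@[0,l]).round(1))
c=np.array([496,149.3])
print(c+Rm(ym)@[0,56.5],c+Rm(ym)@[0,-56.5])
go(.492,.2055,.15,2)
E
```

```text
wood [ 498.  -144.7]
wood [ 497.9 -143.1]
wood [ 498.4 -143.9]
wood [ 494.4 -143.7]
wood [ 494.4 -144. ]
wood [ 494.5 -143.5]
metal [495.5 150.2]
metal [496.4 148.5]
[494.02817844 205.76558173] [497.97182156  92.83441827]
shift [ -6.4 -76.7 163.9] roll 36.9 j7 -0.0 pos [0.4488 0.3812 0.1431] w 0.0259 F [-0.1  0.4 -2.7] t 3.33
```

Call:
send_rows:
  plan:
    - [0, [-6, -20, 45], 8]
    - [0, [-6, -40, 90], 18]
    - [0, [-6, -60, 130], 28]
    - [0, [-6, -76, 163], 37]
    - [0, [-6, -76, 163], 37]

```text
t: 3.95
ee_pos: [0.4936, 0.2041, 0.1503]
orientation: [1.189, 1.22, -1.191]
ft_force: [-0.4, 0.6, -3.1]
gripper_width: 0.0261
```

Call:
send_rows:
  plan:
    - [0, [0, 0, 0], 0]
    - [0, [0, 0, 0], 0]
    - [0, [20, 0, 0], 0]
    - [0, [40, 0, 0], 0]
    - [0, [40, 0, 0], 0]

```text
t: 4.58
ee_pos: [0.4919, 0.2082, 0.1092]
orientation: [1.182, 1.227, -1.186]
ft_force: [-0.1, -0.8, -2.4]
gripper_width: 0.0255
```

```bash
python3 - <<'E'
from h import *
for n in("scene","top"):
    p,d=optics.camera(n)
    u,v=(270,170) if n=="scene" else (220,240);cv2.imwrite(f"pics/{n}2.png",cv2.resize(p[v-60:v+60,u-70:u+70],None,fx=5,fy=5,interpolation=cv2.INTER_CUBIC))
go(.493,.2055,.091,2)
E
```

```text
shift [19.7 -0.2  2.7] roll -0.1 j7 -0.21 pos [0.4931 0.2082 0.1107] w 0.0257 F [-0.2 -0.2 -2.4] t 4.67
```

View pics/scene2.png

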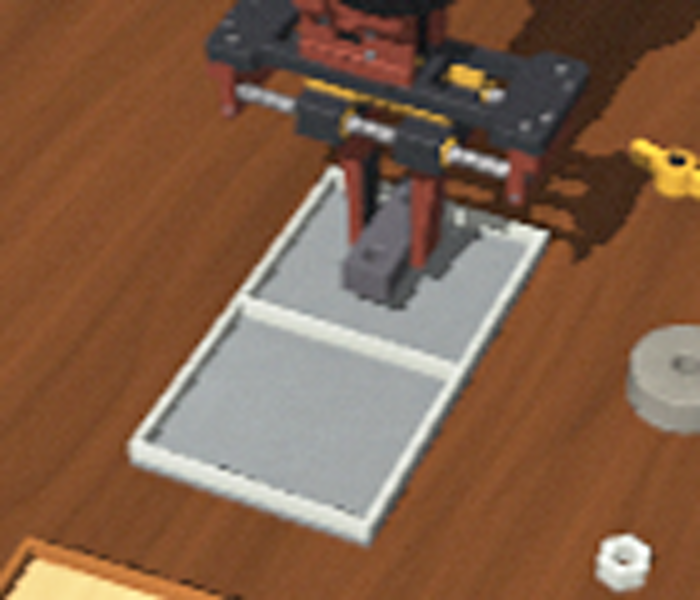

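The plate hangs centred in the far compartment at crop (380,245). Lower and release.

Call:
send_rows:
  plan:
    - [0, [10, 0, 1], 0]
    - [0, [19, 0, 1], 0]
    - [0, [20, 0, 1], 0]
    - [0, [20, 0, 1], 0]
    - [0, [20, 0, 1], 0]

```text
t: 5.3
ee_pos: [0.4933, 0.2066, 0.0906]
orientation: [1.185, 1.224, -1.185]
ft_force: [-0.1, 0.1, -3.3]
gripper_width: 0.0258
```

Call:
send_rows:
  plan:
    - [60, [0, 0, 0], 0]
    - [60, [0, 0, 0], 0]
    - [60, [0, 0, 0], 0]
    - [60, [0, 0, 0], 0]
    - [60, [0, 0, 0], 0]

```text
t: 5.92
ee_pos: [0.4931, 0.2067, 0.0905]
orientation: [1.185, 1.225, -1.185]
ft_force: [0.3, -0.2, -0.3]
gripper_width: 0.0526
```

Call:
send_rows:
  plan:
    - [60, [-15, 0, 0], 0]
    - [60, [-40, 0, 0], 0]
    - [60, [-70, 0, 0], 0]
    - [60, [-70, 0, 0], 0]
    - [100, [-70, 0, 0], 0]

```text
t: 6.55
ee_pos: [0.4929, 0.2067, 0.1606]
orientation: [1.185, 1.225, -1.185]
ft_force: [-0.8, 0.7, -0.6]
gripper_width: 0.0593
```

```bash
python3 - <<'E'
from h import *
p,d=optics.camera("scene")
u,v=(270,170);cv2.imwrite(f"pics/scene3.png",cv2.resize(p[v-60:v+60,u-70:u+70],None,fx=5,fy=5,interpolation=cv2.INTER_CUBIC))
go(.660,.2023,.15,-45)
E
```

```text
shift [ 10.  167.1   9.8] roll 46.9 j7 -0.24 pos [0.4927 0.2066 0.1601] w 0.0637 F [ 0.4 -0.1 -0. ] t 6.6
```

View pics/scene3.png

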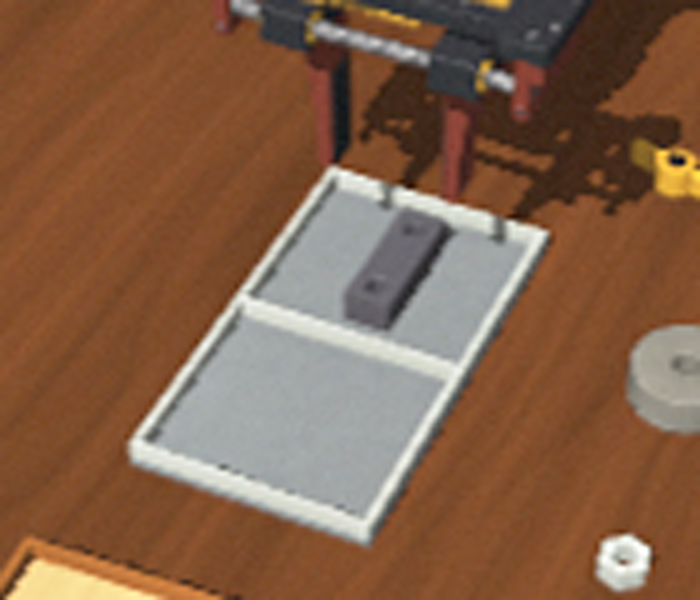

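The jaw plate lies flat in the far compartment. Next, the wheel.

Call:
send_rows:
  plan:
    - [100, [0, 50, 3], 10]
    - [100, [0, 100, 6], 20]
    - [100, [0, 145, 9], 30]
    - [100, [5, 167, 10], 40]
    - [100, [10, 167, 10], 47]

```text
t: 7.22
ee_pos: [0.6613, 0.2012, 0.1485]
orientation: [1.763, 0.722, -1.766]
ft_force: [-0.7, -0.3, -1.1]
gripper_width: 0.0879
```

Call:
send_rows:
  plan:
    - [100, [0, 0, 0], 0]
    - [100, [0, 0, 0], 0]
    - [100, [0, 0, 0], 0]
    - [100, [0, 0, 0], 0]
    - [100, [0, 0, 0], 0]

```text
t: 7.85
ee_pos: [0.6604, 0.2021, 0.1507]
orientation: [1.762, 0.728, -1.761]
ft_force: [-0.2, 0.0, -0.6]
gripper_width: 0.0878
```

```bash
python3 - <<'E'
from h import *
p,d=optics.camera("scene")
u,v=(337,170);cv2.imwrite(f"pics/scene4.png",cv2.resize(p[v-60:v+60,u-70:u+70],None,fx=5,fy=5,interpolation=cv2.INTER_CUBIC))
go(.660,.2023,.086,-45)
E
```

```text
shift [64.7 -0.4  0.1] roll -0.1 j7 -0.81 pos [0.6603 0.2021 0.1507] w 0.0876 F [-0.4 -0.1  0.8] t 7.9
```

View pics/scene4.png

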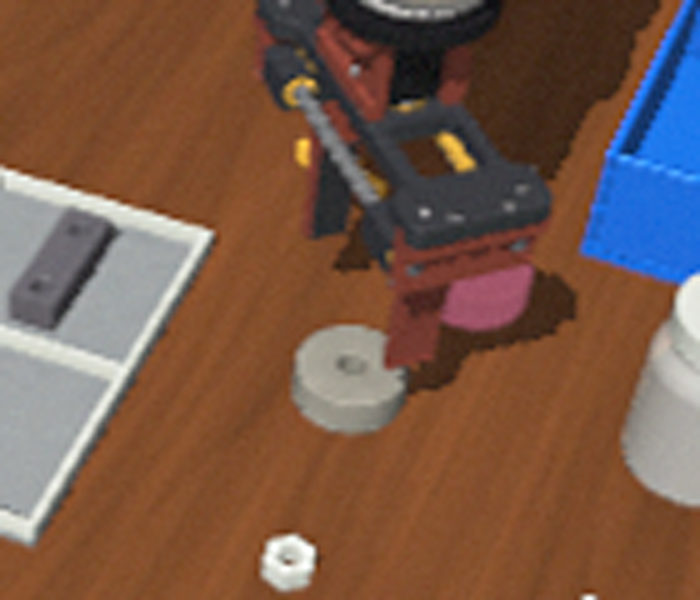

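Call:
send_rows:
  plan:
    - [100, [25, 0, 0], 0]
    - [100, [50, 0, 0], 0]
    - [100, [64, 0, 0], 0]
    - [100, [64, 0, 0], 0]
    - [100, [64, 0, 0], 0]

```text
t: 8.52
ee_pos: [0.6609, 0.2021, 0.0873]
orientation: [1.763, 0.727, -1.76]
ft_force: [0.8, 1.4, 1.6]
gripper_width: 0.0876
```

Call:
send_rows:
  plan:
    - [0, [0, 0, 0], 0]
    - [0, [0, 0, 0], 0]
    - [0, [0, 0, 0], 0]
    - [0, [0, 0, 0], 0]
    - [0, [0, 0, 0], 0]

```text
t: 9.15
ee_pos: [0.6604, 0.2022, 0.0867]
orientation: [1.762, 0.728, -1.761]
ft_force: [-0.3, -0.8, 3.1]
gripper_width: 0.0583
```

Call:
send_rows:
  plan:
    - [0, [0, 0, 0], 0]
    - [0, [0, 0, 0], 0]
    - [0, [-20, 0, 0], 0]
    - [0, [-50, 0, 0], 0]
    - [0, [-80, 0, 0], 0]

```text
t: 9.78
ee_pos: [0.6603, 0.2018, 0.168]
orientation: [1.762, 0.727, -1.762]
ft_force: [0.0, -0.2, -1.1]
gripper_width: 0.058
```

```bash
python3 - <<'E'
from h import *
yw=np.radians(5.3);Rm=np.array([[np.cos(yw),-np.sin(yw)],[np.sin(yw),np.cos(yw)]]);c=np.array([.496,-.144])
for l in(-.07,.008,.078): print(l,(c+Rm@[0,l]).round(4))
go(.5025,-.2137,.165,5.3)
E
```

```text
-0.07 [ 0.5025 -0.2137]
0.008 [ 0.4953 -0.136 ]
0.078 [ 0.4888 -0.0663]
shift [  3.2 183.3 405. ] roll -50.4 j7 -0.82 pos [0.6603 0.2018 0.168 ] w 0.058 F [ 0.  -0.2 -1.1] t 9.78
```

Call:
send_rows:
  plan:
    - [0, [0, 22, 50], -8]
    - [0, [0, 45, 100], -16]
    - [0, [0, 67, 150], -24]
    - [0, [0, 90, 200], -32]
    - [0, [0, 112, 250], -40]

```text
t: 10.4
ee_pos: [0.5616, -0.0556, 0.1675]
orientation: [1.272, 1.167, -1.271]
ft_force: [1.1, -1.1, -0.6]
gripper_width: 0.0582
```

```bash
python3 -c "
from h import *
go(.5025,-.2137,.165,5.3)"
```

```text
shift [  2.5 -45.4 162.5] roll -10.2 j7 0.17 pos [ 0.5616 -0.0556  0.1675] w 0.0582 F [ 1.1 -1.1 -0.6] t 10.4
```

Call:
send_rows:
  plan:
    - [0, [0, -12, 45], -3]
    - [0, [0, -25, 90], -6]
    - [0, [0, -38, 130], -8]
    - [0, [2, -45, 158], -10]
    - [0, [2, -45, 158], -10]

```text
t: 11.02
ee_pos: [0.5021, -0.2101, 0.1654]
orientation: [1.149, 1.245, -1.15]
ft_force: [0.2, 0.6, -1.6]
gripper_width: 0.0582
```

Call:
send_rows:
  plan:
    - [0, [0, 0, 0], 0]
    - [0, [0, 0, 0], 0]
    - [0, [20, 0, 0], 0]
    - [0, [40, 0, 0], 0]
    - [0, [40, 0, 0], 0]

```text
t: 11.65
ee_pos: [0.5028, -0.2057, 0.1233]
orientation: [1.145, 1.252, -1.147]
ft_force: [-0.2, 0.2, -1.0]
gripper_width: 0.0582
```

```bash
python3 - <<'E'
from h import *
p,d=optics.camera("scene")
u,v=(195,255);cv2.imwrite(f"pics/scene5.png",cv2.resize(p[v-75:v+75,u-80:u+80],None,fx=4,fy=4,interpolation=cv2.INTER_CUBIC))
go(.5025,-.2137,.092,5.3)
E
```

```text
shift [32.2 -1.4  7.4] roll -0.4 j7 0.64 pos [ 0.5033 -0.2062  0.1242] w 0.0578 F [-0.4  0.3 -1.1] t 11.7
```

View pics/scene5.png

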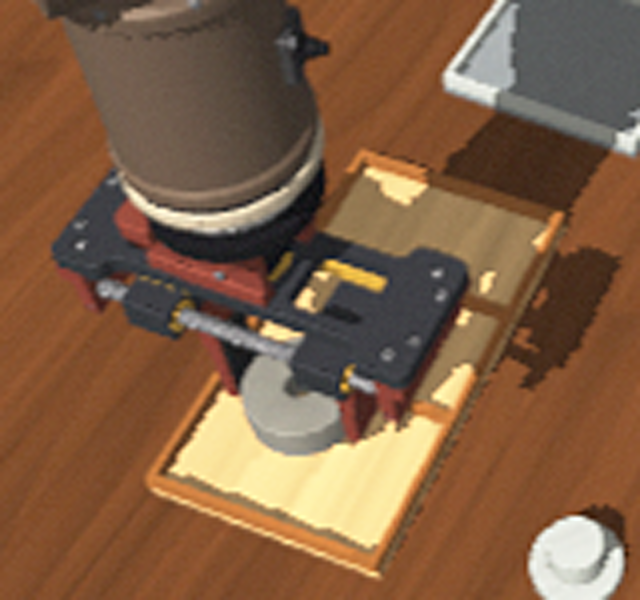

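Call:
send_rows:
  plan:
    - [0, [0, -1, 4], 0]
    - [0, [0, -1, 7], 0]
    - [0, [15, -1, 7], 0]
    - [0, [31, -1, 7], 0]
    - [0, [32, -1, 7], 0]

```text
t: 12.32
ee_pos: [0.5019, -0.2136, 0.0906]
orientation: [1.146, 1.251, -1.148]
ft_force: [-0.1, 0.8, -0.7]
gripper_width: 0.0581
```

Call:
send_rows:
  plan:
    - [0, [0, 0, 0], 0]
    - [82, [0, 0, 0], 0]
    - [82, [0, 0, 0], 0]
    - [82, [0, 0, 0], 0]
    - [82, [0, 0, 0], 0]

```text
t: 12.95
ee_pos: [0.5029, -0.2141, 0.0926]
orientation: [1.146, 1.248, -1.146]
ft_force: [0.2, 0.5, 0.5]
gripper_width: 0.0722
```

Call:
send_rows:
  plan:
    - [82, [0, 0, 0], 0]
    - [82, [-20, 0, 0], 0]
    - [82, [-50, 0, 0], 0]
    - [82, [-90, 0, 0], 0]
    - [82, [-90, 0, 0], 0]

```text
t: 13.58
ee_pos: [0.5042, -0.2147, 0.1851]
orientation: [1.148, 1.243, -1.143]
ft_force: [0.0, 0.3, -0.1]
gripper_width: 0.0721
```

```bash
python3 - <<'E'
from h import *
p,d=optics.camera("scene")
u,v=(195,255);cv2.imwrite(f"pics/scene6.png",cv2.resize(p[v-75:v+75,u-80:u+80],None,fx=4,fy=4,interpolation=cv2.INTER_CUBIC))
go(.656,-.2065,.165,90)
E
```

```text
shift [ 18.9 152.6   5.3] roll -85.1 j7 0.61 pos [ 0.5035 -0.2142  0.1835] w 0.072 F [ 0.1 -0.7  0. ] t 13.62
```

View pics/scene6.png

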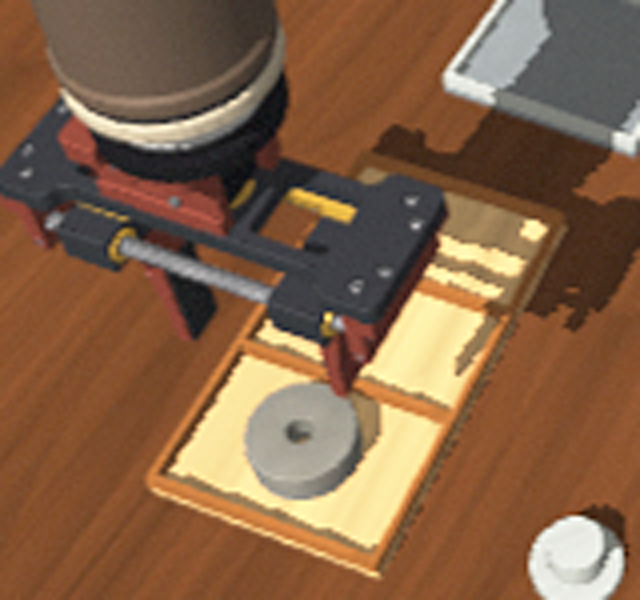

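The wheel sits flat in the wide compartment, at crop (300,440). Now the flange, with the jaws at yaw 60° to clear the black look-alike.

Call:
send_rows:
  plan:
    - [82, [0, 40, 2], -10]
    - [82, [0, 80, 3], -20]
    - [82, [0, 120, 4], -30]
    - [82, [10, 153, 5], -40]
    - [82, [18, 153, 5], -50]

```text
t: 14.25
ee_pos: [0.6571, -0.2046, 0.1616]
orientation: [0.475, 1.52, -0.473]
ft_force: [-0.8, -0.5, -0.2]
gripper_width: 0.072
```

Call:
send_rows:
  plan:
    - [82, [0, 0, 0], -5]
    - [82, [0, 0, 0], -5]
    - [82, [0, 0, 0], -5]
    - [82, [0, 0, 0], -5]
    - [82, [0, 0, 0], -5]

```text
t: 14.88
ee_pos: [0.6557, -0.2059, 0.1645]
orientation: [0.412, 1.531, -0.412]
ft_force: [-0.4, -0.5, 0.1]
gripper_width: 0.072
```

```bash
python3 - <<'E'
from h import *
p,d=optics.camera("scene")
u,v=(259,300);cv2.imwrite(f"pics/scene7.png",cv2.resize(p[v-75:v+75,u-80:u+80],None,fx=4,fy=4,interpolation=cv2.INTER_CUBIC))
go(.6565,-.2067,.092,60)
s=read_state();R=Ro.from_rotvec(s['orientation']).as_matrix();
print(pix("scene",[s['ee_pos']+R@[.08,a,0] for a in(-.036,.036)]))
E
```

```text
shift [72.5 -0.3  1. ] roll -0.1 j7 1.36 pos [ 0.6558 -0.2059  0.1645] w 0.0714 F [0.4 0.1 0.2] t 14.93
[[239.99543642 311.0157194 ]
 [274.08532804 291.19551028]]
```

View pics/scene7.png

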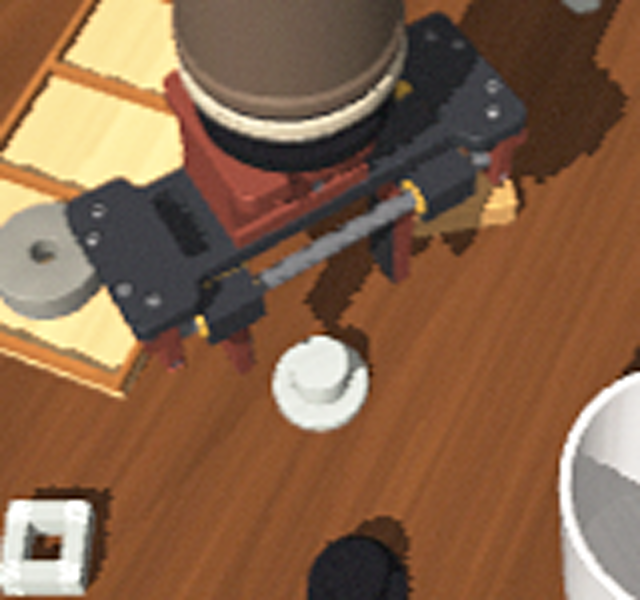

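Call:
send_rows:
  plan:
    - [82, [25, 0, 1], 0]
    - [82, [50, 0, 1], 0]
    - [82, [72, 0, 1], 0]
    - [82, [72, 0, 1], 0]
    - [82, [72, 0, 1], 0]

```text
t: 15.55
ee_pos: [0.657, -0.2067, 0.0931]
orientation: [0.412, 1.53, -0.412]
ft_force: [-0.3, -0.4, 0.1]
gripper_width: 0.0723
```

Call:
send_rows:
  plan:
    - [0, [0, 0, 0], 0]
    - [0, [0, 0, 0], 0]
    - [0, [0, 0, 0], 0]
    - [0, [0, 0, 0], 0]
    - [0, [0, 0, 0], 0]

```text
t: 16.18
ee_pos: [0.6566, -0.2065, 0.0925]
orientation: [0.412, 1.531, -0.412]
ft_force: [-0.0, 0.4, -0.2]
gripper_width: 0.0268
```

Call:
send_rows:
  plan:
    - [0, [0, 0, 0], 0]
    - [0, [0, 0, 0], 0]
    - [0, [-20, 0, 0], 0]
    - [0, [-50, 0, 0], 0]
    - [0, [-75, 0, 0], 0]

```text
t: 16.8
ee_pos: [0.6568, -0.2068, 0.1697]
orientation: [0.412, 1.53, -0.412]
ft_force: [0.2, -0.0, -1.0]
gripper_width: 0.0267
```

```bash
python3 - <<'E'
from h import *
go(.4953,-.136,.165,5.3)
E
```

```text
shift [   4.5  -19.9 -175.2] roll 54.6 j7 1.36 pos [ 0.6568 -0.2068  0.1697] w 0.0267 F [ 0.2 -0.  -1. ] t 16.8
```

Call:
send_rows:
  plan:
    - [0, [0, -5, -45], 9]
    - [0, [0, -10, -90], 19]
    - [0, [0, -15, -135], 29]
    - [0, [0, -20, -175], 39]
    - [0, [4, -20, -175], 49]

```text
t: 17.42
ee_pos: [0.4929, -0.1349, 0.1647]
orientation: [1.074, 1.292, -1.071]
ft_force: [1.1, 0.8, -1.4]
gripper_width: 0.0264
```

Call:
send_rows:
  plan:
    - [0, [0, 0, 0], 5.5]
    - [0, [0, 0, 0], 5.5]
    - [0, [20, 0, 0], 5.5]
    - [0, [30, 0, 0], 5.5]
    - [0, [30, 0, 0], 5.5]

```text
t: 18.05
ee_pos: [0.4948, -0.1361, 0.133]
orientation: [1.139, 1.254, -1.14]
ft_force: [0.1, -0.4, -1.1]
gripper_width: 0.0264
```

```bash
python3 - <<'E'
from h import *
p,d=optics.camera("scene")
u,v=(195,250);cv2.imwrite(f"pics/scene8.png",cv2.resize(p[v-75:v+75,u-80:u+80],None,fx=4,fy=4,interpolation=cv2.INTER_CUBIC))
go(.4953,-.136,.098,5.3)
E
```

```text
shift [35.5  0.2 -0.2] roll 0.1 j7 0.51 pos [ 0.4951 -0.1362  0.1335] w 0.0267 F [ 0.3  0.3 -2. ] t 18.1
```

View pics/scene8.png

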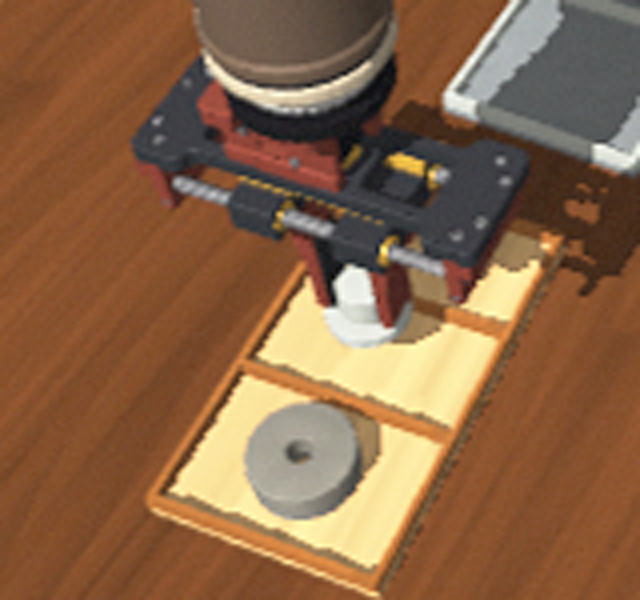

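```bash
python3 - <<'E'
from h import *
print(ray("scene",[(115+367/4,175+314/4),(115+325/4,175+320/4),(115+411/4,175+310/4),(115+365/4,175+345/4)],.045))
p,d=optics.camera("scene")
cv2.imwrite(f"pics/scene9.png",cv2.resize(p[225:275,180:240],None,fx=12,fy=12,interpolation=cv2.INTER_CUBIC))
E
```

```text
[[ 0.49743599 -0.1397754 ]
 [ 0.47995783 -0.15277906]
 [ 0.51663888 -0.12729772]
 [ 0.50714442 -0.15643805]]
```

View pics/scene9.png

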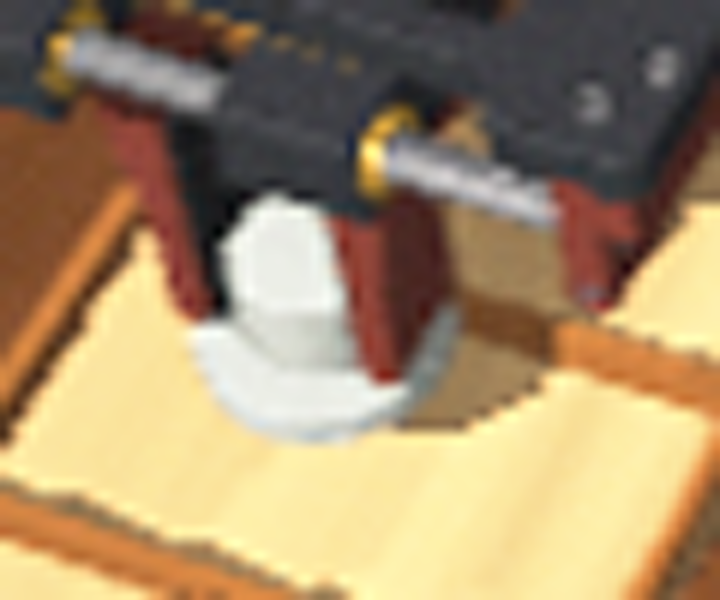

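Call:
send_rows:
  plan:
    - [0, [10, 0, -3], 0]
    - [0, [25, 0, -3], 0]
    - [0, [34, 0, -3], 0]
    - [0, [35, 0, -3], 0]
    - [0, [35, 0, -3], 0]

```text
t: 18.77
ee_pos: [0.4949, -0.1332, 0.0983]
orientation: [1.14, 1.252, -1.14]
ft_force: [0.4, -0.9, -0.9]
gripper_width: 0.0264
```

Call:
send_rows:
  plan:
    - [0, [0, 0, 0], 0]
    - [70, [0.5, 0, 0], 0]
    - [70, [0.5, 0, 0], 0]
    - [70, [0.5, 0, 0], 0]
    - [70, [0.5, 0, 0], 0]

```text
t: 19.4
ee_pos: [0.495, -0.133, 0.098]
orientation: [1.14, 1.252, -1.14]
ft_force: [0.1, 0.8, 0.2]
gripper_width: 0.0607
```

Call:
send_rows:
  plan:
    - [70, [0, 0, 0], 0]
    - [70, [-20, 0, 0], 0]
    - [70, [-50, 0, 0], 0]
    - [70, [-90, 0, 0], 0]
    - [70, [-90, 0, 0], 0]

```text
t: 20.02
ee_pos: [0.4964, -0.1335, 0.1905]
orientation: [1.142, 1.248, -1.136]
ft_force: [0.7, -0.5, 0.4]
gripper_width: 0.0611
```

```bash
python3 - <<'E'
from h import *
p,d=optics.camera("scene")
u,v=(195,250);cv2.imwrite(f"pics/scene10.png",cv2.resize(p[v-75:v+75,u-80:u+80],None,fx=4,fy=4,interpolation=cv2.INTER_CUBIC))
go(.4605,-.3695,.165,14)
E
```

```text
shift [ 23.8 -57.1 232.1] roll -8.6 j7 0.46 pos [ 0.4955 -0.1331  0.1889] w 0.0609 F [-0.5 -0.3 -0.7] t 20.07
```

View pics/scene10.png

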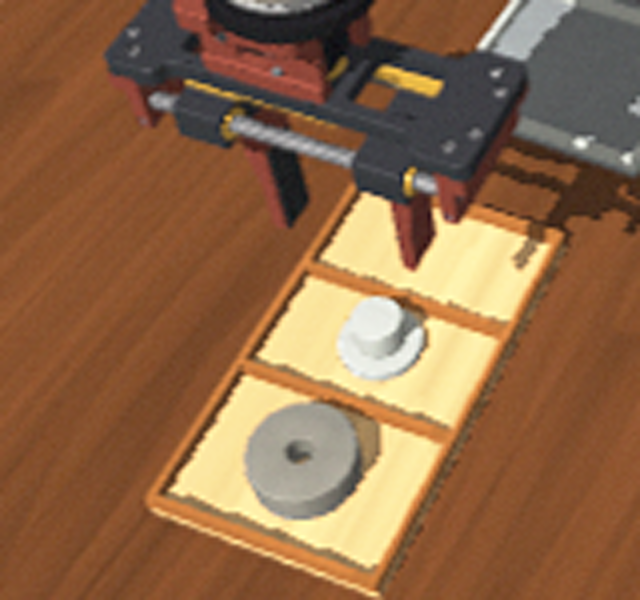

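The flange is flat in the middle compartment, at crop (380,340). Now the hex nut.

Call:
send_rows:
  plan:
    - [100, [0, -14, 50], -2]
    - [100, [0, -28, 105], -4]
    - [100, [0, -42, 160], -6]
    - [100, [10, -57, 210], -8.5]
    - [100, [24, -57, 232], -8.5]

```text
t: 20.7
ee_pos: [0.4576, -0.3728, 0.1625]
orientation: [1.031, 1.313, -1.033]
ft_force: [1.2, 1.1, 0.3]
gripper_width: 0.0876
```

Call:
send_rows:
  plan:
    - [100, [0, 0, 0], 0]
    - [100, [0, 0, 0], 0]
    - [100, [0, 0, 0], 0]
    - [100, [0, 0, 0], 0]
    - [100, [0, 0, 0], 0]

```text
t: 21.32
ee_pos: [0.4602, -0.3689, 0.1643]
orientation: [1.028, 1.314, -1.028]
ft_force: [1.0, -0.1, -0.3]
gripper_width: 0.0878
```

```bash
python3 - <<'E'
from h import *
p,d=optics.camera("scene")
u,v=(135,325);cv2.imwrite(f"pics/scene11.png",cv2.resize(p[v-75:v+75,u-80:u+80],None,fx=4,fy=4,interpolation=cv2.INTER_CUBIC))
go(.4605,-.3695,.085,14)
E
```

```text
shift [79.2  0.2  0.5] roll -0.1 j7 1.06 pos [ 0.4602 -0.369   0.1642] w 0.0883 F [ 0.7 -0.1  0.1] t 21.38
```

View pics/scene11.png

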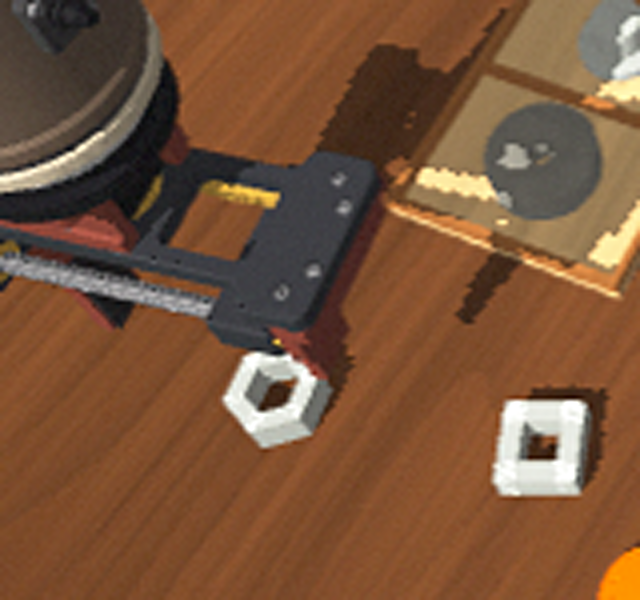

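Call:
send_rows:
  plan:
    - [100, [25, 0, 0], 0]
    - [100, [50, 0, 0], 0]
    - [100, [70, 0, 0], 0]
    - [100, [79, 0, 0], 0]
    - [100, [79, 0, 0], 0]

```text
t: 22.0
ee_pos: [0.4597, -0.3693, 0.0845]
orientation: [1.029, 1.315, -1.029]
ft_force: [0.3, -0.1, 0.7]
gripper_width: 0.0882
```

Call:
send_rows:
  plan:
    - [0, [0, 0, 0], 0]
    - [0, [0, 0, 0], 0]
    - [0, [0, 0, 0], 0]
    - [0, [0, 0, 0], 0]
    - [0, [0, 0, 0], 0]

```text
t: 22.62
ee_pos: [0.4599, -0.3693, 0.085]
orientation: [1.029, 1.314, -1.029]
ft_force: [-0.2, -0.3, -0.1]
gripper_width: 0.0414
```

Call:
send_rows:
  plan:
    - [0, [0, 0, 0], 0]
    - [0, [0, 0, 0], 0]
    - [0, [-20, 0, 0], 0]
    - [0, [-50, 0, 0], 0]
    - [0, [-85, 0, 0], 0]

```text
t: 23.25
ee_pos: [0.4596, -0.3694, 0.1716]
orientation: [1.029, 1.314, -1.029]
ft_force: [0.2, -0.4, -1.3]
gripper_width: 0.0373
```

```bash
python3 - <<'E'
from h import *
go(.4888,-.0663,.17,5.3)
E
```

```text
shift [   1.6  101.  -287.3] roll 8.6 j7 1.06 pos [ 0.4596 -0.3694  0.1716] w 0.0373 F [ 0.2 -0.4 -1.3] t 23.25
```

Call:
send_rows:
  plan:
    - [0, [0, 18, -50], 2]
    - [0, [0, 36, -105], 4]
    - [0, [0, 54, -160], 6]
    - [0, [0, 72, -210], 8]
    - [0, [0, 90, -255], 8.5]

```text
t: 23.88
ee_pos: [0.4863, -0.0983, 0.1712]
orientation: [1.141, 1.251, -1.139]
ft_force: [1.0, -0.3, -0.7]
gripper_width: 0.0379
```

```bash
python3 - <<'E'
from h import *
go(.4888,-.0663,.17,5.3)
E
```

```text
shift [  1.2   5.5 -31.7] roll 0.1 j7 0.41 pos [ 0.4863 -0.0983  0.1712] w 0.0379 F [ 1.  -0.3 -0.7] t 23.88
```

Call:
send_rows:
  plan:
    - [0, [0, 5, -31], 0]
    - [0, [0, 5, -31], 0]
    - [0, [20, 5, -31], 0]
    - [0, [40, 5, -31], 0]
    - [0, [40, 5, -31], 0]

```text
t: 24.5
ee_pos: [0.4875, -0.0701, 0.1297]
orientation: [1.14, 1.252, -1.143]
ft_force: [0.1, 0.3, -1.1]
gripper_width: 0.0377
```

```bash
python3 - <<'E'
from h import *
p,d=optics.camera("scene")
u,v=(195,245);cv2.imwrite(f"pics/scene12.png",cv2.resize(p[v-75:v+75,u-80:u+80],None,fx=4,fy=4,interpolation=cv2.INTER_CUBIC))
go(.4888,-.0663,.0905,5.3)
E
```

```text
shift [39.8  1.2 -3.7] roll -0.0 j7 0.39 pos [ 0.488  -0.0701  0.1303] w 0.038 F [ 0.3  0.3 -1.7] t 24.55
```

View pics/scene12.png

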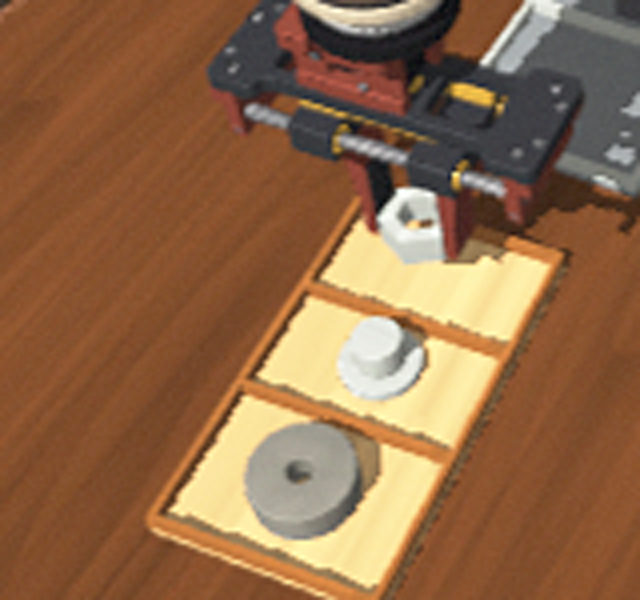

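Call:
send_rows:
  plan:
    - [0, [10, 1, -4], 0]
    - [0, [25, 1, -4], 0]
    - [0, [39, 1, -4], 0]
    - [0, [39.5, 1, -4], 0]
    - [0, [39.5, 1, -4], 0]

```text
t: 25.18
ee_pos: [0.4885, -0.0649, 0.0898]
orientation: [1.139, 1.253, -1.141]
ft_force: [0.6, 0.1, -1.2]
gripper_width: 0.0381
```

Call:
send_rows:
  plan:
    - [0, [0, 0, 0], 0]
    - [70, [0, 0, 0], 0]
    - [70, [0, 0, 0], 0]
    - [70, [0, 0, 0], 0]
    - [70, [0, 0, 0], 0]

```text
t: 25.8
ee_pos: [0.4888, -0.0648, 0.0905]
orientation: [1.14, 1.252, -1.14]
ft_force: [0.0, -0.5, 0.7]
gripper_width: 0.0612
```

Call:
send_rows:
  plan:
    - [70, [0, 0, 0], 0]
    - [70, [-20, 0, 0], 0]
    - [70, [-50, 0, 0], 0]
    - [70, [-90, 0, 0], 0]
    - [100, [-90, 0, 0], 0]

```text
t: 26.42
ee_pos: [0.4902, -0.065, 0.1829]
orientation: [1.142, 1.248, -1.136]
ft_force: [0.9, -0.3, -0.5]
gripper_width: 0.0683
```

```bash
python3 - <<'E'
from h import *
p,d=optics.camera("scene")
u,v=(195,245);cv2.imwrite(f"pics/scene13.png",cv2.resize(p[v-75:v+75,u-80:u+80],None,fx=4,fy=4,interpolation=cv2.INTER_CUBIC))
go(.584,-.3345,.165,26.5)
E
```

```text
shift [ 16.5  68.8 277.5] roll -21.1 j7 0.33 pos [ 0.4894 -0.0647  0.1814] w 0.0724 F [ 0.1 -0.4 -0.8] t 26.48
```

View pics/scene13.png

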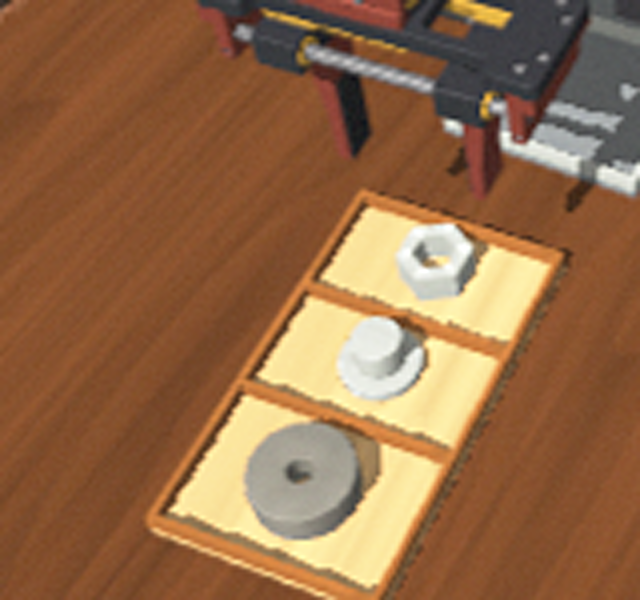

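The nut is flat in the last narrow compartment, at crop (437,262). Now the square nut.

Call:
send_rows:
  plan:
    - [100, [0, 14, 54], -4]
    - [100, [0, 28, 110], -8]
    - [100, [0, 42, 165], -13]
    - [100, [0, 56, 220], -18]
    - [100, [10, 69, 270], -21]

```text
t: 27.1
ee_pos: [0.583, -0.3291, 0.1691]
orientation: [0.863, 1.394, -0.862]
ft_force: [1.8, 0.5, -0.5]
gripper_width: 0.0879
```

Call:
send_rows:
  plan:
    - [100, [6, 0, 6], 0]
    - [100, [6, 0, 6], 0]
    - [100, [6, 0, 6], 0]
    - [100, [6, 0, 6], 0]
    - [100, [6, 0, 6], 0]

```text
t: 27.72
ee_pos: [0.5858, -0.3316, 0.165]
orientation: [0.863, 1.392, -0.862]
ft_force: [0.1, -0.2, -0.3]
gripper_width: 0.088
```

```bash
python3 - <<'E'
from h import *
p,d=optics.camera("scene")
u,v=(190,340);cv2.imwrite(f"pics/scene14.png",cv2.resize(p[v-75:v+75,u-80:u+80],None,fx=4,fy=4,interpolation=cv2.INTER_CUBIC))
go(.584,-.3345,.084,26.5)
E
```

```text
shift [80.9 -2.8  1.6] roll -0.1 j7 1.1 pos [ 0.5857 -0.3318  0.1649] w 0.088 F [-0.2 -0.3 -0.1] t 27.77
```

View pics/scene14.png

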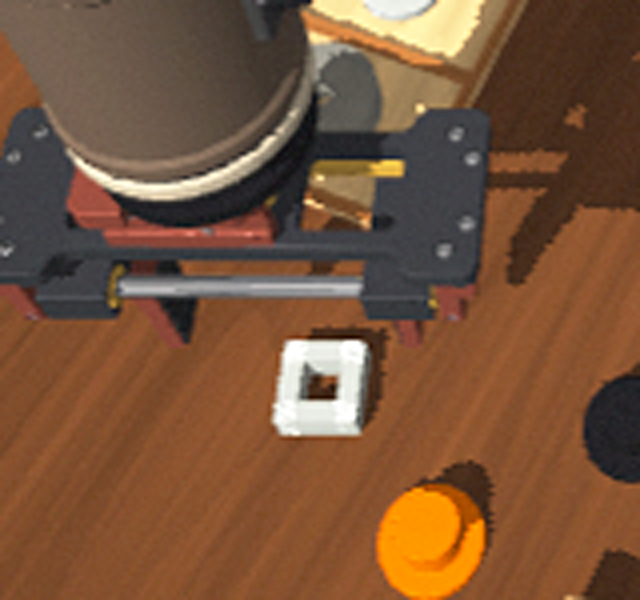

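Call:
send_rows:
  plan:
    - [100, [25, -2, 3], 0]
    - [100, [50, -2, 3], 0]
    - [100, [70, -2, 3], 0]
    - [100, [80, -2, 3], 0]
    - [100, [80, -2, 3], 0]

```text
t: 28.4
ee_pos: [0.5848, -0.3359, 0.0839]
orientation: [0.864, 1.393, -0.864]
ft_force: [-0.4, -0.8, 0.4]
gripper_width: 0.0878
```

Call:
send_rows:
  plan:
    - [0, [0, 0, 0], 0]
    - [0, [0, 0, 0], 0]
    - [0, [0, 0, 0], 0]
    - [0, [0, 0, 0], 0]
    - [0, [0, 0, 0], 0]

```text
t: 29.02
ee_pos: [0.585, -0.3361, 0.0845]
orientation: [0.864, 1.392, -0.864]
ft_force: [0.5, 0.5, -0.2]
gripper_width: 0.0414
```

Call:
send_rows:
  plan:
    - [0, [0, 0, 0], 0]
    - [0, [0, 0, 0], 0]
    - [0, [-20, 0, 0], 0]
    - [0, [-50, 0, 0], 0]
    - [0, [-90, 0, 0], 0]

```text
t: 29.65
ee_pos: [0.5846, -0.336, 0.1758]
orientation: [0.864, 1.394, -0.864]
ft_force: [0.4, 0.4, 0.4]
gripper_width: 0.0357
```

```bash
python3 - <<'E'
from h import *
go(.498,.093,.17,2)
E
```

```text
shift [   6.   112.9 -422.8] roll 24.4 j7 1.1 pos [ 0.5846 -0.336   0.1758] w 0.0357 F [0.4 0.4 0.4] t 29.65
```

Call:
send_rows:
  plan:
    - [0, [0, 14, -52], 3]
    - [0, [0, 28, -105], 7]
    - [0, [0, 42, -158], 11]
    - [0, [0, 56, -211], 15]
    - [0, [0, 70, -264], 19]

```text
t: 30.28
ee_pos: [0.5303, -0.0669, 0.1758]
orientation: [1.117, 1.265, -1.114]
ft_force: [0.4, 0.7, -1.3]
gripper_width: 0.0359
```

```bash
python3 - <<'E'
from h import *
go(.498,.093,.17,2)
E
```

```text
shift [   5.8  -11.9 -162.6] roll 5.2 j7 0.39 pos [ 0.5303 -0.0669  0.1758] w 0.0359 F [ 0.4  0.7 -1.3] t 30.27
```

Call:
send_rows:
  plan:
    - [0, [0, -4, -50], 2]
    - [0, [0, -8, -100], 4]
    - [0, [0, -10, -145], 5]
    - [0, [0, -12, -160], 5]
    - [0, [6, -12, -160], 5]

```text
t: 30.9
ee_pos: [0.4983, 0.0893, 0.1693]
orientation: [1.178, 1.229, -1.175]
ft_force: [0.3, -1.2, -1.4]
gripper_width: 0.0358
```

Call:
send_rows:
  plan:
    - [0, [0, 0, 0], 0]
    - [0, [0, 0, 0], 0]
    - [0, [20, 0, 0], 0]
    - [0, [40, 0, 0], 0]
    - [0, [40, 0, 0], 0]

```text
t: 31.52
ee_pos: [0.4974, 0.0874, 0.1275]
orientation: [1.178, 1.229, -1.182]
ft_force: [0.5, 0.4, -0.7]
gripper_width: 0.0353
```

```bash
python3 - <<'E'
from h import *
p,d=optics.camera("scene")
u,v=(260,180);cv2.imwrite(f"pics/scene15.png",cv2.resize(p[v-75:v+75,u-80:u+80],None,fx=4,fy=4,interpolation=cv2.INTER_CUBIC))
go(.498,.093,.09,2)
E
```

```text
shift [38.3  0.3 -5.4] roll 0.3 j7 0.03 pos [0.498  0.0876 0.1283] w 0.0359 F [ 0.2 -0.5 -1. ] t 31.57
```

View pics/scene15.png

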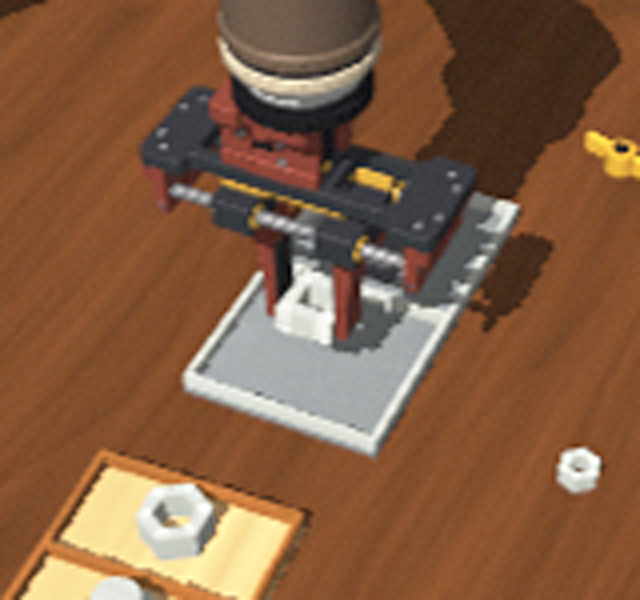

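Call:
send_rows:
  plan:
    - [0, [10, 0, -3], 0]
    - [0, [25, 0, -3], 0]
    - [0, [38, 0, -3], 0]
    - [0, [38.5, 0, -3], 0]
    - [0, [38.5, 0, -3], 0]

```text
t: 32.2
ee_pos: [0.4977, 0.0915, 0.0894]
orientation: [1.178, 1.229, -1.179]
ft_force: [0.5, 0.1, -1.4]
gripper_width: 0.0358
```

Call:
send_rows:
  plan:
    - [0, [0, 0, 0], 0]
    - [70, [0, 0, 0], 0]
    - [70, [0, 0, 0], 0]
    - [70, [0, 0, 0], 0]
    - [70, [0, 0, 0], 0]

```text
t: 32.83
ee_pos: [0.4979, 0.0917, 0.09]
orientation: [1.179, 1.228, -1.178]
ft_force: [-0.1, -0.2, 0.2]
gripper_width: 0.0617
```

Call:
send_rows:
  plan:
    - [70, [0, 0, 0], 0]
    - [70, [-20, 0, 0], 0]
    - [70, [-50, 0, 0], 0]
    - [70, [-100, 0, 0], 0]
    - [100, [-150, 0, 0], 0]

```text
t: 33.45
ee_pos: [0.4975, 0.0915, 0.2412]
orientation: [1.178, 1.229, -1.179]
ft_force: [0.5, 0.6, 0.5]
gripper_width: 0.0685
```

Call:
send_rows:
  plan:
    - [100, [0, -30, 0], 0]
    - [100, [0, -60, 0], 0]
    - [100, [0, -100, 0], 0]
    - [100, [0, -120, 0], 0]
    - [100, [0, -120, 0], 0]

```text
t: 34.08
ee_pos: [0.377, 0.0867, 0.2401]
orientation: [1.179, 1.23, -1.178]
ft_force: [0.2, -0.1, 0.3]
gripper_width: 0.088
```

```bash
python3 - <<'E'
from h import *
for n in("scene","top"):
    p,d=optics.camera(n);cv2.imwrite(f"pics/{n}_end.png",p);np.savez(n+"E.npz",p=p,d=d)
go(.498,.093,.09,2)
E
```

```text
shift [150.4 119.2  -1. ] roll 0.4 j7 -0.26 pos [0.3788 0.0869 0.2403] w 0.0877 F [ 0.8 -0.1  0.2] t 34.17
```

View pics/scene_end.png

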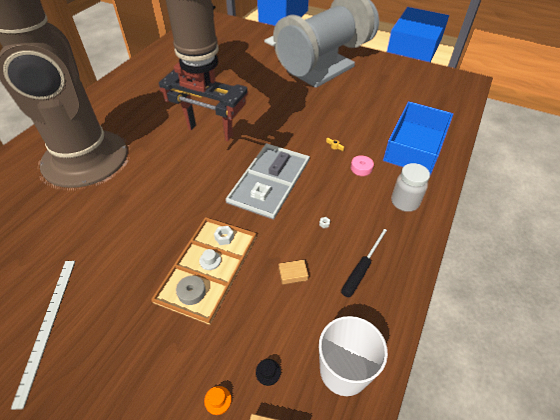

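View pics/top_end.png

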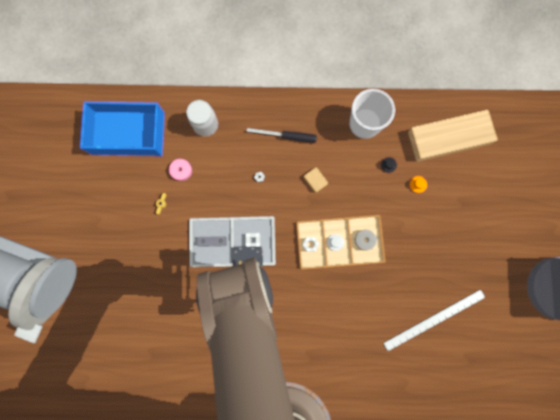

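All five parts are in their compartments: top view wheel (366,240), flange (336,242), hex nut (311,244), jaw plate (212,241), square nut (252,240). The small nut (259,177) and wing nut (161,203) have not moved. One numeric check follows, on position within each compartment and on heights.

```bash
python3 - <<'E'
from h import *
p,d=np.load("topE.npz")['p'],np.load("topE.npz")['d']
K,D,Rc,t=cal("top")
for nm,uv,h,c,yw in(("wheel",(366,240),.022,(.496,-.144),5.3),("flange_hub",(336,242),.028,(.496,-.144),5.3),("hex",(311,244),.02,(.496,-.144),5.3),("jaw",(212,241),.018,(.496,.149),2.),("sq",(253,240),.018,(.496,.149),2.)):
    r=22;v,u=np.mgrid[uv[1]-r:uv[1]+r,uv[0]-r:uv[0]+r];z=d[v,u].ravel()
    q=cv2.undistortPoints(np.c_[u.ravel(),v.ravel()].astype(float).reshape(-1,1,2),K,D).reshape(-1,2)
    X=(np.c_[q,np.ones(len(q))]*z[:,None]-t)@Rc;a=np.radians(-yw)
    X[:,:2]=(X[:,:2]-c)@np.array([[np.cos(a),-np.sin(a)],[np.sin(a),np.cos(a)]]).T
    X=X[(z>0)&(X[:,2]>.018)&(X[:,2]<.06)&(np.abs(X[:,0])<.055)]
    A=np.c_[X[:,:2],np.ones(len(X))]
    top=X[X[:,2]>np.percentile(X[:,2],50)-.003];A=np.c_[top[:,:2],np.ones(len(top))]
    co=np.linalg.lstsq(A,top[:,2],rcond=None)[0]
    print(nm,'mid mm',((X.min(0)+X.max(0))[:2]*500).round(1),'top z med',np.median(top[:,2]).round(4),'expect',.005+h,'slope',co[:2].round(2),len(X))
E
```

```text
wheel mid mm [ -3.9 -72.7] top z med 0.0267 expect 0.027 slope [-0.01 -0.  ] 345
flange_hub mid mm [-1.9 10.8] top z med 0.0327 expect 0.033 slope [-0.03  0.02] 164
hex mid mm [16.  66.8] top z med 0.0249 expect 0.025 slope [ 0.02 -0.1 ] 142
jaw mid mm [-2.4 59.2] top z med 0.0227 expect 0.023 slope [-0.01 -0.  ] 253
sq mid mm [ -7.5 -54.2] top z med 0.0227 expect 0.023 slope [0.01 0.  ] 117
```

```bash
python3 - <<'E'
from h import *
p=np.load("sceneE.npz")['p'];cv2.imwrite("pics/endc.png",cv2.resize(p[135:325,145:315],None,fx=3.1,fy=3.1,interpolation=cv2.INTER_CUBIC))
E
```

```text
(no output)
```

View pics/endc.png

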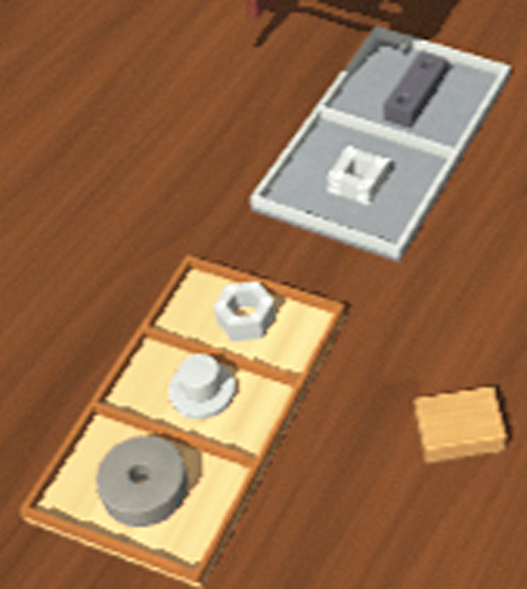

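The hex nut's numbers were spoiled because its window also took in the flange hub. I'll redo that one with a tighter window.

```bash
python3 - <<'E'
from h import *
p,d=np.load("topE.npz")['p'],np.load("topE.npz")['d']
K,D,Rc,t=cal("top")
v,u=np.mgrid[234:255,301:322];z=d[v,u].ravel()
q=cv2.undistortPoints(np.c_[u.ravel(),v.ravel()].astype(float).reshape(-1,1,2),K,D).reshape(-1,2)
X=(np.c_[q,np.ones(len(q))]*z[:,None]-t)@Rc;a=np.radians(-5.3)
X[:,:2]=(X[:,:2]-[.496,-.144])@np.array([[np.cos(a),-np.sin(a)],[np.sin(a),np.cos(a)]]).T
X=X[(X[:,2]>.018)&(np.abs(X[:,0])<.05)];print((X.min(0)*1000).round(1),(X.max(0)*1000).round(1),np.median(X[:,2]))
T=X[X[:,2]>.0225];print(np.linalg.lstsq(np.c_[T[:,:2],np.ones(len(T))],T[:,2],rcond=None)[0].round(3))
E
```

```text
[-18.3  58.7  18.5] [ 19.6 100.1  30.8] 0.024592280456885135
[0.018 0.004 0.025]
```

Hex nut centre is about (1, 79) mm in the tray frame, and it is flat. Everything is within its window, so I hand in.

```bash
python3 -c "
from h import *
print(order.hand_in());print(read_state()['t'])"
```

```text
the job is handed in; nothing more can be done
None
the job is handed in; nothing more can be done
```

I made up both kits and handed the job in at about 34 s of the allowed 115 s; no verdict was reported. I gripped each part in turn and released it just above its tray floor.

| Part | Tray and compartment | Centre in tray frame (x, y), mm |
|---|---|---|
| Wheel | wood, wide | (-4, -73) |
| Flange | wood, middle narrow | hub (-2, 11) |
| Large hex nut | wood, end narrow | (1, 79) |
| Jaw plate | metal, +y | (-2, 59) |
| Square nut | metal, -y | (-7, -54) |

- **Position and flatness:** every part is inside its allowed position range. Top heights matched lying on the floor to within 0.5 mm, and fitted slopes were 0.03 or less. These figures are read from the depth image and rely on my own estimate of the tray poses.
- **Small nut and wing nut:** by eye they are where they started, at the same pixels in the top view. I did not measure them further.
- **Arm:** it was clear of everything at hand-in, above and behind the metal tray.
- **Checks that disagreed:**
  - The two cameras differed by 2–3 mm on part positions, so I mostly used values in between.
  - The flange hub read 26.7 mm in the grip instead of 28 mm, and sat about 4 mm off the grip centre. I allowed for that when placing it.
  - The first hex nut check was spoiled by the flange hub in its window. The tighter repeat agreed, though part of the hub edge may still have been in it.

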